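# Feed a vial rack past the sprung intake gate

## Task

Feed the vial rack into the reader: with one fingertip press the gate's long pad down to hold the gate fully open, and while it is held, push the rack along the chute with the other finger from behind until its front is against the end stop. Only then let the pad go, so that the gate closes behind the vials, and move clear. Push only: do not lift or tip the rack, never let the gate down on the vials, and leave the other things on the bench where they are.

Things in the scene. Friction and masses are not known exactly. Their poses are not given: they have to be found in the camera images.
- chute: Fixed aluminium chute, 400 mm long (x = -142 to +258 mm), open at top and entry. +x runs downstream (the way the rack is pushed), z up; origin at bench height under the gate's hinge line. Floor 5 mm thick. Channel 64 mm wide, y = +6 to +70, centre +38. Walls 30 mm high: the one under the hinge y = -6 to +6, the other 6 mm thick. It stands turned at will on the bench.
- end_stop (a point): Middle of the end stop's inner face (x = +250, y = +38, z = 20 mm in the chute's frame); the stop is 38 mm high. Beside it, outside the channel on the side away from the pad, stands a white reader box, an 85 mm cube (x = +173 to +258, y = +78 to +163).
- gate (a joint): Sprung hinge of the steel gate, rad: 0 shut, 0.85 fully open (hard stop). Pressing its pad down swings its blade up; it takes about 3 N on the pad's middle to start and about 6 N to hold it fully open. The spring shuts it when let go. The rack cannot push it open, and its vials clear the blade only above about 0.56; keep it above 0.6 while they pass.
- gate_hinge (a point): Middle of the upstream hinge end: the hinge line runs along the chute's x at y = 0, 42 mm above the bench, over the thick wall; this point is at x = -137 mm. The shaft is 10 mm thick; hinge blocks at x = -137 and +164 reach 54 mm above the bench.
- gate_blade (a point): Middle of the lower edge of the gate's blade, moving with the gate. The blade is a steel plate 6 mm thick (x = 144 to 150 mm in the chute's frame, y = 30 to 66), hung across the channel from an arm. Shut, this edge is 26 mm above the bench and the arm's top 63 mm.
- gate_pad (a point): Centre of the pad's upper face, moving with the gate. Flat steel plate 235 mm long (x = -135 to +100 in the chute's frame), 46 mm wide (10 to 56 mm from the hinge line, -y side), 4 mm thick, its plane through the hinge line. Shut, it rises outward at 0.45 rad (outer edge 68 mm high); fully open it falls outward at 0.40 rad (29 mm high 36 mm out). A finger can slide along it.
- rack: White vial rack loose in the chute, 180 mm long (x), 60 wide, about 0.18 to 0.35 kg; origin at the centre of its underside, +x downstream. Block at x = +4 to +90, 30 mm high, with eight grey vial caps up to 39 mm; behind it a tail 13 mm high, then the push plate. It starts 15 to 50 mm short of the blade. Fully home its front touches the end stop: origin at x = +160 in the chute's frame.
- push_plate (a point): Middle of the rear face of the rack's upright push plate (60 mm wide, 60 high, 6 thick), 90 mm behind the rack's origin, 45 mm above its underside. Pushed here towards +x. With the rack home this face is at x = +70 mm in the chute's frame, 74 mm short of the blade; the gate then shuts behind the block, over the tail, 8 mm above it.
- tip_box: Bystander: pipette-tip box 120 x 80 x 55 mm, grey with clear lid; origin under its centre.
- loose_vial: Bystander: small capped glass vial, 24 mm across, 45 mm high, standing beside the chute on the pad's side; origin under its centre.
- beaker: Bystander: glass beaker, 64 mm across, 75 mm high, on the pad's side of the chute; origin under its centre.
- dishes: Bystander: stack of four culture dishes, 88 mm across, 58 mm high; origin under its centre.
- timer: Bystander: flat bench timer 60 x 60 x 18 mm, behind the chute's entry; origin under its centre.
- jar: Bystander: white jar, 60 mm across, 85 mm high, on the pad's side; origin under its centre.
- tube_stand: Bystander: white stand of capped tubes, 100 x 50 mm, 76 mm high, not in the chute; origin under its centre.
Mind the look-alikes: they are no part of the job. Leave any orange look-alike of the rack alone.

How it is judged:
By the outcome, as a careful person would: the job done as asked, in the order asked, and still so for the second after the job is handed in, with the robot touching nothing.
It also fails if it takes over 54 s, if anything falls off the work surface, if the arm or the gripper's body presses on something with over 40 N, if the wrist force passes 120 N, or if a joint passes its speed limit or range.

## Robot

A 6-joint arm with a two-finger parallel gripper is mounted at the origin on the work surface. World frame = base frame: x ahead of the robot, y to its left, z up, the work surface at z = 0. Lengths are in m, angles in rad, forces in N, time in s.
With the tool pointing down it reaches from about 0.275 to 0.85 m from the base axis. Payload 19 kg.
Tool frame: the origin (TCP) lies at the very end of the fingers, on their centre line; the grasp point (between the pads) lies 19 mm behind it (manip.hold_point_z is the distance from the TCP to the grasp point, in m); z points along the fingers, x is the direction in which the jaws open and shut, and the axes are right-handed (so a half turn about z gives the same grasp; the last joint's range is limited). The gripper opens to 85 mm and grips with 20 to 120 N. Pads are 22 mm wide; open, the fingers measure 114 mm over their backs; the gripper's body (76 mm by 85 mm) begins 54 mm behind the grasp point. The pads swing forward as they close: fully open they stand 13 mm farther back than shut.
Start: joints at [1.064, 0.15, 1.437, -0, 1.554, -0.134], TCP at [0.209, 0.535, 0.231] pointing down, gripper open.
Joint ranges: [-2.8, 2.8], [-0.68, 2.1], [0.12, 2.68], [-1.39, 4.53], [0.16, 2.79], [-2.81, 2.81]. Speed limits (rad/s): [1.89, 1.89, 2.22, 3.01, 3.01, 3.01].

## Interface

Orientations are given as a unit quaternion [w, x, y, z].
In Python, from plant import manip gives the robot as it stands.
- The arm moves only by the tool servo_tool, never from a script. Its argument "series" is a list of rows, each a list of 7 numbers: the shift along the tool's x, y, z in mm, then the turn, a rotation vector about the tool's x, y, z in rad, then the opening, from 0 (shut) to 1 (fully open). In form: [[dx, dy, dz, rx, ry, rz, gripper], ...]. A call has 1 to 8 rows; each row shifts and turns the commanded pose from where the row before left it, along the tool's axes as they then stand; what a row does not reach is not made up. A row lasts 1/10 s, in which the tool goes at most 50 mm and 8.59 degrees, less where a joint would pass 70% of its speed; a pose out of reach is approached as far as the arm can. A call with a gripper value outside its range is refused whole. The fingers move at their own pace and stop on an object; the grip force is fixed at half the most. Time passes only in rows, so rows that do not move let the fingers close. It gives the time, the measured TCP pose, the force and the opening at its end, in the units of the state.
- manip.observe(): the state, without advancing time (a new reading comes with each control period).
- manip.grab_frame(name): name is "side" or "top" or "wrist"; returns a dict with "image" (480x640x3 uint8, red, green, blue), "range_z" (480x640 float32, m along the optical axis (not along the pixel's ray), 0 where there is no reading), "camera_matrix" (3x3 intrinsics, pixels), "R" (3x3) and "t" (3): a world point X has camera coordinates R X + t; the wrist camera has in their place "T_tool_cam" (4x4, takes a point from camera to tool coordinates, whose origin is the TCP and whose axes are the tool frame's). Camera axes: x right, y down, z forward; pixel columns grow to the right and rows downward; lengths in m; the calibration is good to about 2 mm. A picture is of the moment at which its call begins: read the wrist's pose just before it.
- manip.finish_job(): hands the job in, once; it reports no verdict.
The state is a dict: "time_s": time; "qpos": joint angles; "dq": joint speeds; "joint_efforts": joint torques, N m; "ee_pos": TCP position; "tcp_rot": TCP orientation; "ft_force": force on the tool from outside, world axes, zero at the start; "wrist_torque": the same for the moment, N m; "opening": finger opening in m.
Only numpy, scipy, OpenCV 4.12 (cv2) and the standard library are available. Lean on these libraries where they do the work, as an engineer would, in place of code of your own. Each camera call takes 0.05 s, during which the arm holds its last target.

## Working session

There is one attempt and no reset: what is moved stays moved. The work goes in short steps, Python scripts to look and compute and a tool call to move; the robot and the scene stay as the last step left them, time stands still between calls to the robot, and variables do not carry over. Pictures are saved under pics/ and viewed, and the job is handed in when it is done.

Besides the shell and the picture viewer there is one more tool, called after "Request:" as name([rows], argument=value, ...), one row to a line, values as JSON. servo_tool: Moves the arm, as the interface text tells. Its arguments: {"type":"object","properties":{"series":{"type":"array"}},"required":["series"]}

```bash
ls; mkdir -p pics; python3 - <<'E'
from plant import manip
import cv2,numpy as np
s=manip.observe(); print(s)
for n in ("side","top","wrist"):
    f=manip.grab_frame(n); cv2.imwrite(f"pics/{n}0.png",f["image"][:,:,::-1])
    np.savez(f"/tmp/{n}0.npz",**f); print(n,f["camera_matrix"].tolist(),[ (k,np.round(f[k],4).tolist()) for k in f if k in("R","t","T_tool_cam")])
E
```

```text
pics
{'time_s': 0.0, 'qpos': array([ 1.06398137e+00,  1.50973866e-01,  1.43803074e+00,  1.48368322e-05,
        1.55380805e+00, -1.33977637e-01]), 'dq': array([ 0.00047609, -0.00091509, -0.00107855,  0.00080441, -0.00140475,
        0.00020098]), 'joint_efforts': array([-5.15842621e-04, -7.13043022e+01, -5.70883656e+01, -5.63825142e-05,
        8.83343891e-03,  7.90400645e-05]), 'ee_pos': array([0.20932829, 0.53527421, 0.23068252]), 'tcp_rot': array([ 2.66909197e-04,  8.25911322e-01,  5.63799713e-01, -5.48556688e-04]), 'ft_force': array([1.18720045, 0.47611069, 0.31608159]), 'wrist_torque': array([ 0.0153544 , -0.03737501, -0.01761506]), 'opening': 0.0855469244122513}
side [[455.01850487022455, 0.0, 326.9434454168637], [0.0, 455.01850487022455, 244.6190287101751], [0.0, 0.0, 1.0]] [('R', [[0.977, -0.2126, 0.0156], [-0.1222, -0.6184, -0.7763], [0.1747, 0.7565, -0.6302]]), ('t', [-0.4827, 0.0925, 0.8399])]
top [[455.73285311292796, 0.0, 325.9898716449992], [0.0, 455.73285311292796, 241.43299971227123], [0.0, 0.0, 1.0]] [('R', [[0.013, -0.9999, 0.006], [-0.9867, -0.0138, -0.1622], [0.1623, -0.0038, -0.9867]]), ('t', [-0.0526, 0.4995, 1.0451])]
wrist [[383.9898477167028, 0.0, 321.28897795905056], [0.0, 383.9898477167028, 235.33530987621856], [0.0, 0.0, 1.0]] [('T_tool_cam', [[1.0, -0.0003, 0.0001, -0.0001], [0.0003, 0.954, 0.2998, -0.0759], [-0.0002, -0.2998, 0.954, -0.1422], [0.0, 0.0, 0.0, 1.0]])]
```

View pics/side0.png

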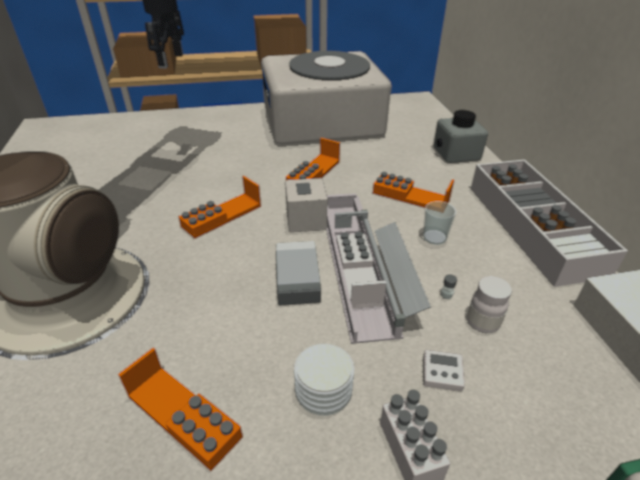

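View pics/top0.png

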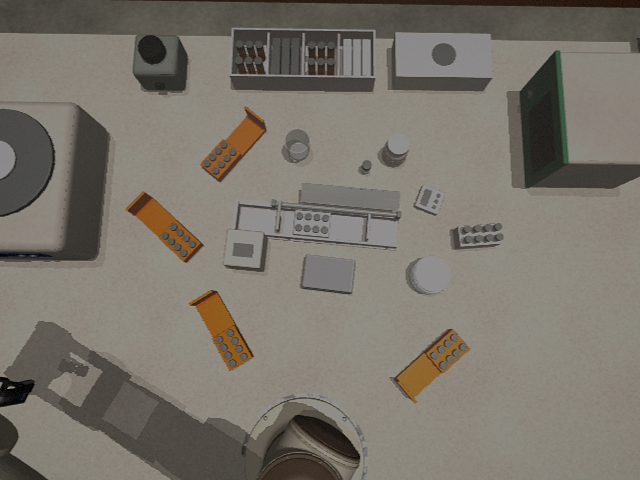

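View pics/wrist0.png

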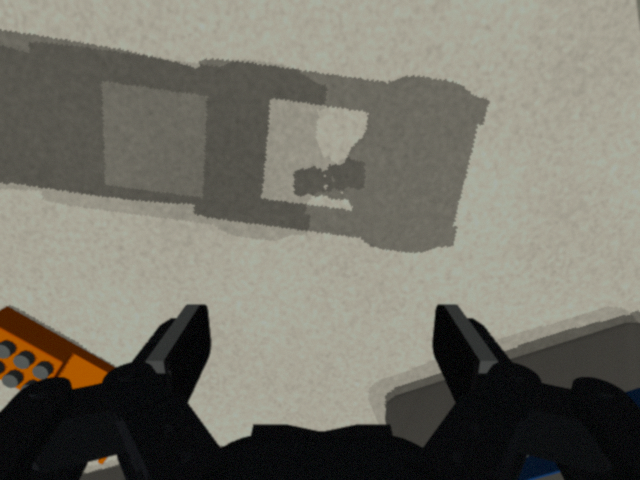

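The top view shows the chute at about cols 237–397, rows 203–248. The white rack is in it, with its caps at (312,221) and push plate at (367,225). The pad is on the far side at (350,197) and the reader box at (244,249). The four orange racks are look-alikes, and the white tube stand at (478,235) is outside the chute. Next I'll localise the chute and rack from depth.

```bash
cat > h.py <<'E'
import numpy as np
def cloud(f):
    K=f["camera_matrix"];z=f["range_z"].astype(float);v,u=np.mgrid[:480,:640]
    P=np.stack([(u-K[0,2])/K[0,0]*z,(v-K[1,2])/K[1,1]*z,z],-1)
    W=(P-f["t"])@f["R"]; W[z==0]=np.nan
    return W
E
python3 - <<'E'
import numpy as np,cv2
from h import *
f=np.load('/tmp/top0.npz'); W=cloud(f)
im=f["image"]
c=cv2.resize(im[170:280,220:420],None,fx=4,fy=4,interpolation=cv2.INTER_CUBIC)
cv2.imwrite('pics/topc.png',c[:,:,::-1])
for n,(u,v) in dict(bench=(330,275),pad1=(310,195),pad2=(390,200),caps=(312,221),box=(244,235),tail=(345,225),plate=(366,225),plate2=(366,215),floor=(385,233),tip=(330,270)).items(): print(n,np.round(W[v,u],4))
# height-map over chute
z=W[:,:,2]
for v in range(180,256,3): print(v,(np.round(z[v,228:410:7]*1000)).astype(int))
g=np.load('/tmp/side0.npz')
c=cv2.resize(g["image"][170:350,260:450],None,fx=3.3,fy=3.3,interpolation=cv2.INTER_CUBIC)
cv2.imwrite('pics/sidec.png',c[:,:,::-1])
E
```

```text
bench [ 0.4184 -0.0561  0.061 ]
pad1 [ 0.6095 -0.0061  0.0564]
pad2 [ 0.5991 -0.1967  0.0597]
caps [ 0.551  -0.0114  0.0337]
box [0.5051 0.1419 0.0858]
tail [ 0.546  -0.0921  0.0149]
plate [ 0.5397 -0.1405  0.0498]
plate2 [ 0.5688 -0.1424  0.0288]
floor [ 0.5293 -0.1916  0.005 ]
tip [ 0.4305 -0.056   0.0561]
180 [ 2  2 -1 -3 -2  1  0  3  0  2  1  1  4 -2  2  3  6  3  5 -2  2  2  5  3
  5  0]
183 [ 2  3  2  0  4  0  1  4  1  1  5 70  4 -2 -1  1  0  4 -1  0  5  2  1  5
 -3  2]
186 [ 3  4  0  3 -1  3 -1 -3  4  2  4 69 68 66 67 71  3  2  8  3  1  1  2 -2
  1  3]
189 [                   1                    0                    1
                    2                    1                    0
                    0                   -3                   -2
                    3                    1                   65
                   65                   62                   64
                   68                   69                   69
                   71                   69 -9223372036854775808
                    2                   -1                    1
                   
[... 2205 characters left out ...]
 36 35 35 19 18 19 18 18 64  6  8  7
  1 -1]
237 [80 86 87 85 85 76 10 10 20 31 31 31 30 26 31 22 17 20 17 17 66  7  6  5
  0 -1]
240 [86 86 85 91 88 73 -1 -1  0 11  5  3 13 26 31 30 30 29 22 21  4  5  2 12
  2 -1]
243 [84 90 84 87 86 70 -2  4  2  0 -3  1  0  4  4  5  8 18 28 33 32 28 31  6
  4  4]
246 [84 88 84 89 87 65 -2  1  0  2  1  2 -1  2  3  4  2  0  7  7  7 14 21 34
 31  4]
249 [84 87 88 87 87 60  0 -1  5  2  3  4  0  4  1  2  6  4  3  3  0  1  3  5
 -1  3]
252 [85 86 85 89 87 52  0  0  0  1  0  0  2  2 -5  2  3  0  5  4  0  2 -2 -2
  1  3]
255 [86 88 87 88 85 41  2  1  3  1  1 32 54  3 -1  2  1  3  1  0  1  1  2  4
  1  3]<stdin>:10: RuntimeWarning: invalid value encountered in cast
```

View pics/topc.png

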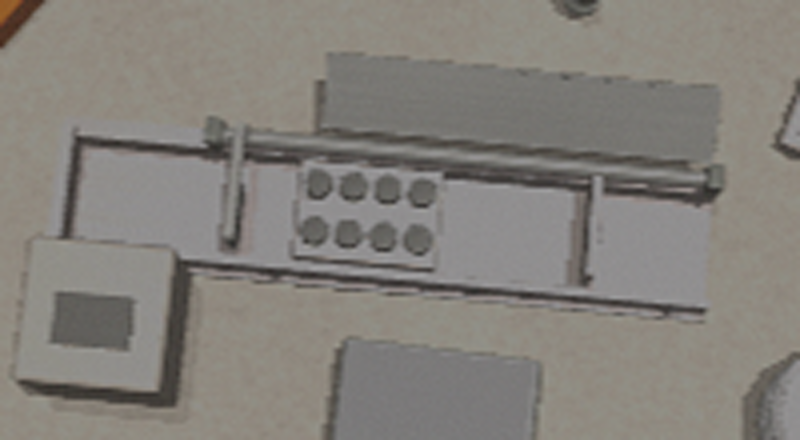

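View pics/sidec.png

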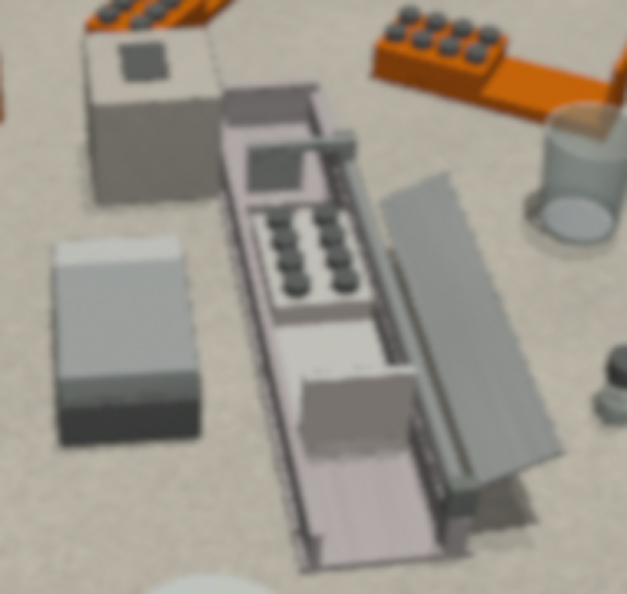

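```bash
cat >> h.py <<'E'
def proj(f,X):
    c=np.atleast_2d(X)@f["R"].T+f["t"]; K=f["camera_matrix"]
    return np.c_[c[:,0]/c[:,2]*K[0,0]+K[0,2],c[:,1]/c[:,2]*K[1,1]+K[1,2]]
def c2w(p,X):
    X=np.atleast_2d(X)/1000.; c,s=np.cos(p[2]),np.sin(p[2])
    return np.c_[p[0]+c*X[:,0]-s*X[:,1],p[1]+s*X[:,0]+c*X[:,1],X[:,2]]
E
cat > fit.py <<'E'
import numpy as np,cv2
from h import *
from scipy.optimize import least_squares
T=np.load('/tmp/top0.npz');T={k:T[k] for k in T};S=np.load('/tmp/side0.npz');S={k:S[k] for k in S}
po=(-49.6,68)
top=[((329,54),(100,)+po),((721,87),(-135,)+po),((706,312),(-142,76,30)),((28,236),(258,78,85)),((180,250),(173,78,85)),((163,395),(173,163,85)),((15,383),(258,163,85))]
sid=[((447,173),(100,)+po),((563,452),(-135,)+po),((218,98),(173,78,85)),((95,107),(173,163,85)),((302,570),(-142,76,0)),((468,552),(-142,-6,0))]
tp=np.array([[220+(a+.5)/4-.5,170+(b+.5)/4-.5] for (a,b),_ in top]);tX=np.array([x for _,x in top],float)
sp=np.array([[260+(a+.5)/3.3-.5,170+(b+.5)/3.3-.5] for (a,b),_ in sid]);sX=np.array([x for _,x in sid],float)
def r(p): return np.r_[(proj(T,c2w(p,tX))-tp).ravel(),(proj(S,c2w(p,sX))-sp).ravel()]
b=min((least_squares(r,[.58,-.04,a],loss='soft_l1') for a in (1.4,1.6,1.8)),key=lambda q:q.cost)
print(b.x,b.cost);print(np.round(r(b.x).reshape(-1,2),1).tolist())
np.save('/tmp/p.npy',b.x);p=b.x
# depth cross-check: pts in chute frame
W=np.concatenate([cloud(T).reshape(-1,3),cloud(S).reshape(-1,3)]);W=W[np.isfinite(W).all(1)]
d=W-[p[0],p[1],0];c,s=np.cos(p[2]),np.sin(p[2]);C=np.c_[c*d[:,0]+s*d[:,1],-s*d[:,0]+c*d[:,1],d[:,2]]*1000
def st(n,m): print(n,m.sum(),np.round(np.percentile(C[m],[2,50,98],axis=0)).tolist())
x,y,z=C.T
st('plate',(y>8)&(y<68)&(z>45)&(x>-130)&(x<60))
st('reader',(y>70)&(y<180)&(z>75)&(x>120)&(x<300))
st('block',(y>8)&(y<68)&(z>24)&(z<36)&(x>-20)&(x<138))
st('caps',(y>8)&(y<68)&(z>36)&(z<50)&(x>-20)&(x<138))
st('stop',(y>10)&(y<66)&(z>25)&(x>200)&(x<300))
st('walltop',(y>60)&(y<90)&(z>22)&(z<36)&(x>-150)&(x<-80))
st('pad',(y<-12)&(y>-70)&(z>35)&(x>-160)&(x<150))
st('blade',(y>35)&(y<68)&(z>45)&(x>120)&(x<180))
# draw
for n,f,sc,o,sz in (('top',T,4,(220,170),(200,110)),('side',S,3.3,(260,170),(190,180))):
    im=cv2.resize(f["image"][o[1]:o[1]+sz[1],o[0]:o[0]+sz[0]],None,fx=sc,fy=sc)
    im=im[:,:,::-1].copy()
    for X in [[(-142,6,30),(258,6,30)],[(-142,70,30),(250,70,30)],[(-135,-50,68),(100,-50,68)],[(-137,0,42),(164,0,42)],[(250,6,38),(250,70,38)],[(144,30,26),(144,66,26)],[(-142,6,5),(-142,70,5)]]:
        q=proj(f,c2w(p,np.array(X,float)));q=((q-o+.5)*sc-.5).round().astype(int);cv2.line(im,tuple(map(int,q[0])),tuple(map(int,q[1])),(0,0,255),1)
    cv2.imwrite(f'pics/{n}fit.png',im)
E
python3 fit.py
```

```text
[ 0.57797173 -0.08167733  1.49457712] 9.850908995755995
[[-0.4, 0.0], [0.4, 0.5], [1.1, -0.8], [0.4, -0.1], [-0.7, -0.3], [-0.6, 0.2], [-1.0, -0.1], [-0.9, -0.6], [0.3, -0.1], [1.0, -0.7], [-2.5, -0.9], [1.8, 2.1], [-0.8, 2.7]]
plate 483 [[-68.0, 10.0, 45.0], [-66.0, 38.0, 58.0], [56.0, 67.0, 69.0]]
reader 2350 [[175.0, 79.0, 77.0], [212.0, 121.0, 86.0], [257.0, 161.0, 90.0]]
block 789 [[26.0, 9.0, 25.0], [57.0, 39.0, 34.0], [111.0, 68.0, 36.0]]
caps 1085 [[30.0, 11.0, 36.0], [67.0, 39.0, 43.0], [108.0, 65.0, 48.0]]
stop 263 [[250.0, 11.0, 26.0], [253.0, 38.0, 36.0], [260.0, 65.0, 43.0]]
walltop 205 [[-140.0, 70.0, 23.0], [-112.0, 74.0, 30.0], [-81.0, 77.0, 34.0]]
pad 3893 [[-131.0, -49.0, 50.0], [-27.0, -31.0, 60.0], [96.0, -13.0, 70.0]]
blade 181 [[144.0, 36.0, 45.0], [147.0, 51.0, 58.0], [152.0, 65.0, 67.0]]
```

Fit is good: walls, stop, reader, pad and blade all land within about 2 mm of the given sizes. The rack's push face is at chute x ≈ -68, which puts its front about 32 mm short of the blade. That is inside the stated 15–50 mm.

I'll point the jaws across the chute. Rotation comes first.

Request:
servo_tool([
  [0,0,0,0,0,0.14,0.73],
  [0,0,0,0,0,0.14,0.73],
  [0,0,0,0,0,0.14,0.73],
  [0,0,0,0,0,0.14,0.73],
  [0,0,0,0,0,0.14,0.73],
  [0,0,0,0,0,0.14,0.73],
  [0,0,0,0,0,0.14,0.73],
  [0,0,0,0,0,0.14,0.73],
])

```text
time_s: 0.95
ee_pos: [0.2094, 0.5354, 0.231]
tcp_rot: [0.0, 0.999, 0.036, -0.0]
ft_force: [0.2, 0.1, 0.0]
opening: 0.0627
```

Request:
servo_tool([
  [0,0,0,0,0,0.14,0.73],
  [0,0,0,0,0,0.015,0.73],
  [0,0,0,0,0,0,0.73],
])

```text
time_s: 1.25
ee_pos: [0.2094, 0.5354, 0.2311]
tcp_rot: [0.0, 0.999, -0.037, -0.0]
ft_force: [0.8, 0.8, 0.2]
opening: 0.0625
```

```bash
cat > st.py <<'E'
import numpy as np,sys
from plant import manip
from scipy.spatial.transform import Rotation as Ro
p=np.load('/tmp/p.npy')
def state():
    s=manip.observe();q=s['tcp_rot'];R=Ro.from_quat([q[1],q[2],q[3],q[0]]).as_matrix()
    d=s['ee_pos']-[p[0],p[1],0];c,sn=np.cos(p[2]),np.sin(p[2])
    Rc=np.array([[c,sn,0],[-sn,c,0],[0,0,1]])
    x=Rc@d*1000
    return s,R,Rc,x
if __name__=="__main__":
    s,R,Rc,x=state()
    print('t',s['time_s'],'chute xyz',x.round(1),'op',s['opening'],'F chute',(Rc@s['ft_force']).round(2),'M',(Rc@s['wrist_torque']).round(2))
    print('tool axes in chute\n',(Rc@R).round(3),'q',s['qpos'].round(2))
    if len(sys.argv)>3:
        g=np.array(list(map(float,sys.argv[1:4]))); print('tool shift mm',((Rc@R).T@(g-x)).round(1))
E
python3 st.py -95 3 200
python3 - <<'E'
import numpy as np
from h import *
f=np.load('/tmp/top0.npz');W=cloud(f);p=np.load('/tmp/p.npy');c,s=np.cos(p[2]),np.sin(p[2])
for n,(u,v) in dict(vial=(366,164),jar=(397,145),beaker=(297,140)).items():
    d=W[v,u]-[p[0],p[1],0];print(n,np.round(1000*np.array([c*d[0]+s*d[1],-s*d[0]+c*d[1],d[2]])))
E
```

```text
t 1.25 chute xyz [587.2 414.5 231.1] op 0.062480215626709204 F chute [ 0.84 -0.7   0.2 ] M [0.02 0.02 0.05]
tool axes in chute
 [[ 0.003 -1.    -0.   ]
 [-1.    -0.003  0.   ]
 [-0.     0.    -1.   ]] q [ 1.06  0.15  1.44 -0.    1.55  1.14]
tool shift mm [409.7 683.3  31.3]
vial [ -50. -118.   47.]
jar [-117. -158.   86.]
beaker [ 126. -176.   17.]
```

View pics/topfit.png

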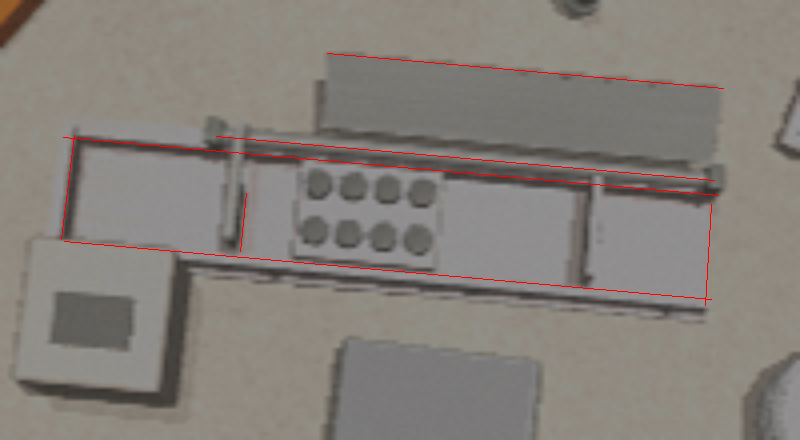

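The overlay (red lines on walls, hinge, stop and pad edge) matches within about a pixel. Now moving over the entry.

Request:
servo_tool([
  [20,34,0,0,0,0,0.73],
  [20,34,0,0,0,0,0.73],
  [20,34,0,0,0,0,0.73],
  [20,34,0,0,0,0,0.73],
  [20,34,0,0,0,0,0.73],
  [20,34,0,0,0,0,0.73],
  [20,34,0,0,0,0,0.73],
  [20,34,0,0,0,0,0.73],
])

```text
time_s: 2.05
ee_pos: [0.3484, 0.2505, 0.2314]
tcp_rot: [-0.0, 0.999, -0.036, 0.0]
ft_force: [0.8, 0.6, -0.1]
opening: 0.0623
```

Request:
servo_tool([
  [20,34,0,0,0,0,0.73],
  [20,34,0,0,0,0,0.73],
  [20,34,0,0,0,0,0.73],
  [20,34,0,0,0,0,0.73],
  [20,34,0,0,0,0,0.73],
  [20,34,0,0,0,0,0.73],
  [20,34,0,0,0,0,0.73],
  [20,34,0,0,0,0,0.73],
])

```text
time_s: 2.85
ee_pos: [0.4871, -0.0332, 0.2314]
tcp_rot: [0.0, 0.999, -0.037, 0.0]
ft_force: [0.1, 0.0, -0.1]
opening: 0.0623
```

Request:
servo_tool([
  [20,34,0,0,0,0,0.73],
  [20,34,0,0,0,0,0.73],
  [20,34,0,0,0,0,0.73],
  [20,30,0,0,0,0,0.73],
  [0,0,0,0,0,0,0.73],
  [0,0,0,0,0,0,0.73],
])

```text
time_s: 3.45
ee_pos: [0.5562, -0.1697, 0.2307]
tcp_rot: [-0.0, 0.999, -0.038, -0.001]
ft_force: [1.1, 0.5, 0.1]
opening: 0.0624
```

```bash
python3 st.py -95 3 120; python3 - <<'E'
from plant import manip
import cv2,numpy as np
for n in ("side","wrist"):
    f=manip.grab_frame(n); cv2.imwrite(f"pics/{n}1.png",f["image"][:,:,::-1]);np.savez(f"/tmp/{n}1.npz",**f)
E
```

```text
t 3.45 chute xyz [-89.5  15.  230.7] op 0.06235621506794037 F chute [ 0.57 -1.06  0.07] M [ 0.06 -0.01 -0.05]
tool axes in chute
 [[ 0.001 -1.     0.   ]
 [-1.    -0.001  0.001]
 [-0.001 -0.    -1.   ]] q [-0.43  0.16  1.42 -0.    1.56 -0.35]
tool shift mm [ 12.1   5.6 110.7]
```

View pics/side1.png

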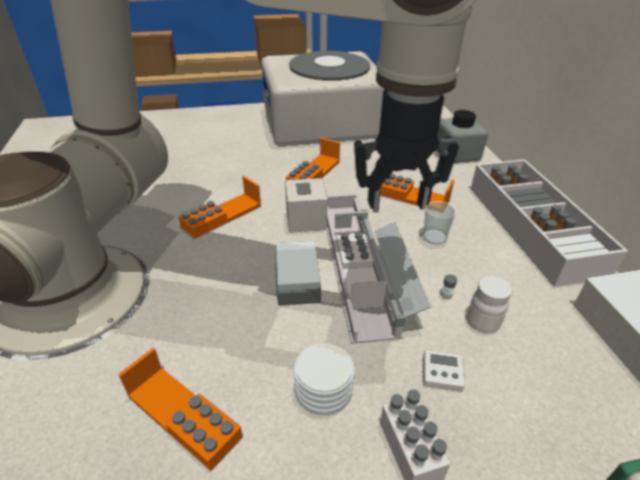

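View pics/wrist1.png

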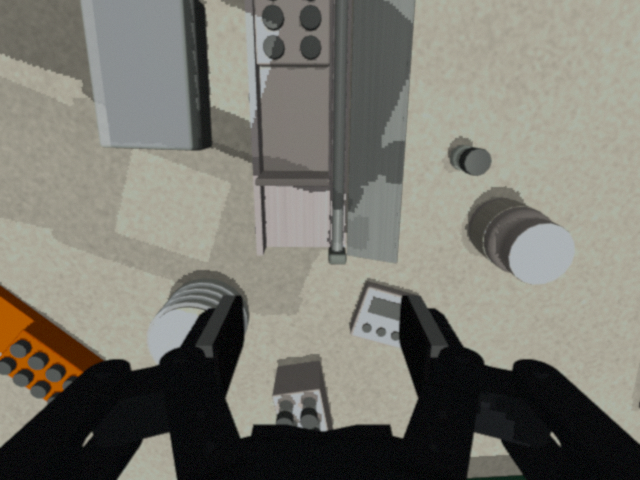

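```bash
python3 - <<'E'
import numpy as np
f=np.load('/tmp/wrist1.npz');K=f["camera_matrix"];T=f["T_tool_cam"];z=f["range_z"].astype(float);v,u=np.mgrid[:480,:640]
P=np.stack([(u-K[0,2])/K[0,0]*z,(v-K[1,2])/K[1,1]*z,z,np.ones_like(z)],-1)@T.T*1.0
m=(z>0)&(z<.19)
Q=P[m][:,:3]*1000
for lo in range(-110,10,10):
    s=(Q[:,2]>=lo)&(Q[:,2]<lo+10)
    for sg in(-1,1):
        k=s&(Q[:,0]*sg>0)
        if k.sum()>5: print(lo,sg,k.sum(),'x',np.percentile(Q[k,0],[1,99]).round(),'y',np.percentile(Q[k,1],[1,99]).round())
print(Q[:,2].max())
E
```

```text
-100 -1 971 x [-24. -10.] y [-20. -16.]
-100 1 957 x [11. 26.] y [-20. -16.]
-90 -1 7185 x [-63.  -0.] y [-18.  -5.]
-90 1 7249 x [ 1. 63.] y [-18.  -6.]
-80 -1 7093 x [-64.  -1.] y [-17.   7.]
-80 1 7184 x [ 1. 65.] y [-17.   7.]
-70 -1 5585 x [-63. -24.] y [-17.  12.]
-70 1 5600 x [25. 64.] y [-17.  12.]
-60 -1 4547 x [-62. -29.] y [-13.  11.]
-60 1 4522 x [30. 63.] y [-13.  11.]
-50 -1 1098 x [-52. -30.] y [-13.   6.]
-50 1 1095 x [32. 54.] y [-13.   6.]
-40 -1 1031 x [-44. -30.] y [-11.  11.]
-40 1 1031 x [32. 45.] y [-11.  11.]
-30 -1 900 x [-44. -30.] y [-11.  11.]
-30 1 895 x [32. 45.] y [-11.  11.]
-20 -1 680 x [-44. -30.] y [-11.  11.]
-20 1 693 x [32. 45.] y [-11.  11.]
-10 -1 156 x [-36. -30.] y [-11.  11.]
-10 1 149 x [32. 38.] y [-11.  11.]
-4.393439026577351
```

Tips measured: tip ends about 4 mm behind the TCP, pad-side tip at tool x +32..+38, and fingers ±11 mm along the chute. Going to chute (-94, 1), then down.

Request:
servo_tool([
  [14,4.5,0,0,0,0,0.73],
  [0,0,35,0,0,0,0.73],
  [0,0,35,0,0,0,0.73],
  [0,0,35,0,0,0,0.73],
  [0,0,35,0,0,0,0.73],
  [0,0,0,0,0,0,0.73],
  [0,0,0,0,0,0,0.73],
])

```text
time_s: 4.25
ee_pos: [0.57, -0.1743, 0.0926]
tcp_rot: [0.0, 0.999, -0.038, 0.0]
ft_force: [-0.1, 0.7, 2.2]
opening: 0.0625
```

```bash
python3 st.py -94 1 60; python3 - <<'E'
from plant import manip
import cv2,numpy as np
for n in ("side","wrist"):
    f=manip.grab_frame(n); i=f["image"]
    if n=="side": i=cv2.resize(i[170:350,260:500],None,fx=3.3,fy=3.3)
    cv2.imwrite(f"pics/{n}2.png",i[:,:,::-1]);np.savez(f"/tmp/{n}2.npz",**f)
E
```

```text
t 4.25 chute xyz [-92.9   0.9  92.6] op 0.06250120515751971 F chute [0.71 0.16 2.21] M [-0.02  0.    0.03]
tool axes in chute
 [[ 0.001 -1.    -0.   ]
 [-1.    -0.001 -0.   ]
 [ 0.     0.    -1.   ]] q [-0.43  0.28  1.57 -0.    1.29 -0.35]
tool shift mm [-0.1  1.1 32.6]
```

View pics/side2.png

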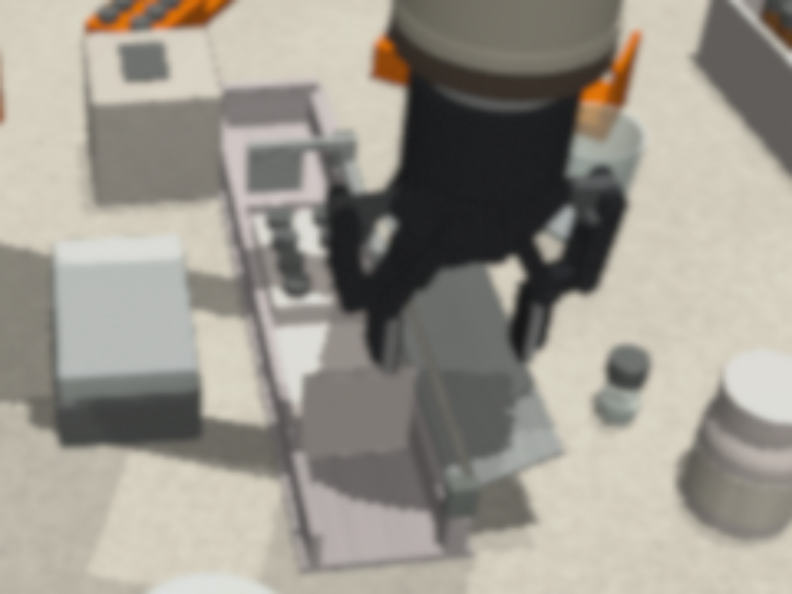

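View pics/wrist2.png

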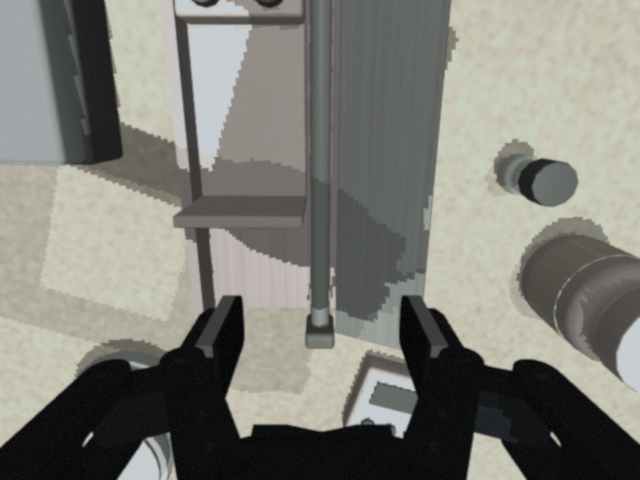

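Request:
servo_tool([
  [0,1,15,0,0,0,0.73],
  [0,0,15,0,0,0,0.73],
  [0,0,6,0,0,0,0.73],
  [0,0,5,0,0,0,0.73],
  [0,0,5,0,0,0,0.73],
  [0,0,0,0,0,0,0.73],
])

```text
time_s: 4.95
ee_pos: [0.5699, -0.1759, 0.045]
tcp_rot: [0.0, 0.999, -0.038, 0.0]
ft_force: [1.4, -0.8, 4.2]
opening: 0.0623
```

Request:
servo_tool([
  [0,0,4,0,0,0,0.73],
  [0,0,4,0,0,0,0.73],
  [0,0,3,0,0,0,0.73],
  [0,0,0,0,0,0,0.73],
  [0,0,0,0,0,0,0.73],
])

```text
time_s: 5.45
ee_pos: [0.5702, -0.176, 0.0348]
tcp_rot: [0.0, 0.999, -0.038, 0.001]
ft_force: [3.3, 0.8, 4.5]
opening: 0.0626
```

```bash
python3 st.py -94 1 27; python3 - <<'E'
from plant import manip
import cv2,numpy as np
for n in ("wrist",):
    f=manip.grab_frame(n); i=f["image"]
    cv2.imwrite(f"pics/{n}3.png",i[:,:,::-1]);np.savez(f"/tmp/{n}3.npz",**f)
E
```

```text
t 5.45 chute xyz [-94.7   0.6  34.8] op 0.06255645695643879 F chute [ 1.1  -3.24  4.49] M [-0.7  -0.03 -0.  ]
tool axes in chute
 [[-0.001 -1.    -0.   ]
 [-1.     0.001 -0.001]
 [ 0.001  0.    -1.   ]] q [-0.43  0.33  1.63 -0.    1.18 -0.35]
tool shift mm [-0.5 -0.7  7.8]
```

View pics/wrist3.png

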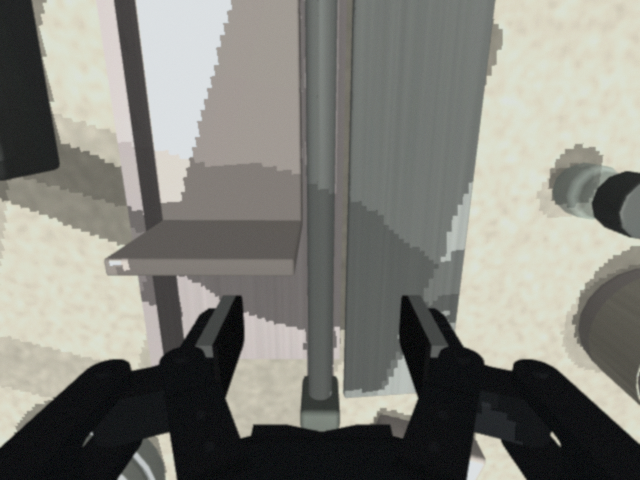

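Request:
servo_tool([
  [0,0,3,0,0,0,0.73],
  [0,0,2,0,0,0,0.73],
  [0,0,0,0,0,0,0.73],
  [0,0,0,0,0,0,0.73],
])

```text
time_s: 5.9
ee_pos: [0.5697, -0.176, 0.0295]
tcp_rot: [0.0, 0.999, -0.039, -0.0]
ft_force: [0.8, -0.5, 5.1]
opening: 0.0621
```

Request:
servo_tool([
  [0,0,1,0,0,0,0.73],
  [0,0,1,0,0,0,0.73],
  [0,0,0,0,0,0,0.73],
  [0,0,0,0,0,0,0.73],
])

```text
time_s: 6.3
ee_pos: [0.5694, -0.1759, 0.0274]
tcp_rot: [0.0, 0.999, -0.038, -0.0]
ft_force: [-1.5, -0.1, 5.8]
opening: 0.0626
```

```bash
cat > pad.py <<'E'
# gate angle: plane fit of the pad in chute frame from wrist depth + chute-frame cloud helper
import numpy as np
from st import *
def look(tag):
    import cv2
    s,R,Rc,x=state(); f=manip.grab_frame("wrist"); cv2.imwrite(f"pics/{tag}.png",f["image"][:,:,::-1])
    K=f["camera_matrix"];T=f["T_tool_cam"];z=f["range_z"].astype(float);v,u=np.mgrid[:480,:640]
    P=np.stack([(u-K[0,2])/K[0,0]*z,(v-K[1,2])/K[1,1]*z,z,np.ones_like(z)],-1)@T.T
    P=P[...,:3][z>.12]; C=(P@(Rc@R).T)*1000+x
    X,Y,Z=C.T
    m=(Y<-12)&(Y>-48)&(Z>15)&(Z<80)&(X>x[0]+15)&(X<98)
    if m.sum()>200:
        a=np.polyfit(Y[m],Z[m],1); r=np.abs(Z[m]-np.polyval(a,Y[m]))<5; a=np.polyfit(Y[m][r],Z[m][r],1)
        print('pad slope ang',np.arctan(a[0]).round(3),'gate',(0.45+np.arctan(a[0])).round(3),'z0',a[1].round(1),m.sum())
    m=(Y>10)&(Y<64)&(Z>50)&(Z<80)&(X>x[0])&(X<120)
    if m.sum()>30: print('plate top x',np.percentile(X[m],[3,50,97]).round(1),'z',np.median(Z[m]).round(1))
    m=(Y>25)&(Y<70)&(X>135)&(X<160)&(Z>42)
    if m.sum()>10: print('blade/arm z',np.percentile(Z[m],[2,98]).round(),'x',np.median(X[m]).round(1))
    return C
if __name__=="__main__":
    import sys; look(sys.argv[1])
E
python3 st.py -94 1 27; python3 pad.py w4
```

```text
t 6.3 chute xyz [-94.6   1.4  27.4] op 0.0625648112120988 F chute [-0.25  1.47  5.82] M [ 0.06  0.09 -0.  ]
tool axes in chute
 [[-0.001 -1.    -0.   ]
 [-1.     0.001  0.001]
 [-0.001  0.    -1.   ]] q [-0.43  0.34  1.63 -0.    1.17 -0.35]
tool shift mm [ 0.4 -0.6  0.4]
pad slope ang 0.331 gate 0.781 z0 43.6 25032
plate top x [-92.5 -61.7 -61. ] z 55.1
```

Request:
servo_tool([
  [0,0,1,0,0,0,0.73],
  [0,0,1,0,0,0,0.73],
  [0,0,0,0,0,0,0.73],
  [0,0,0,0,0,0,0.73],
])

```text
time_s: 6.75
ee_pos: [0.5694, -0.1759, 0.0255]
tcp_rot: [0.0, 0.999, -0.038, -0.0]
ft_force: [-1.1, -0.5, 5.9]
opening: 0.0622
```

```bash
python3 st.py -94 1 24; python3 pad.py w5
```

```text
t 6.75 chute xyz [-94.6   1.4  25.5] op 0.06224552839696674 F chute [-0.62  1.02  5.89] M [-0.02  0.04 -0.04]
tool axes in chute
 [[-0.001 -1.    -0.   ]
 [-1.     0.001  0.001]
 [-0.001  0.    -1.   ]] q [-0.43  0.34  1.63 -0.    1.16 -0.35]
tool shift mm [ 0.4 -0.6  1.5]
pad slope ang 0.387 gate 0.837 z0 43.7 24239
plate top x [-92.9 -83.4 -61. ] z 54.0
```

Request:
servo_tool([
  [0,0,1,0,0,0,0.73],
  [0,0,0.5,0,0,0,0.73],
  [0,0,0,0,0,0,0.73],
  [0,0,0,0,0,0,0.73],
])

```text
time_s: 7.2
ee_pos: [0.5699, -0.176, 0.0246]
tcp_rot: [0.0, 0.999, -0.038, 0.0]
ft_force: [-1.4, 0.2, 11.0]
opening: 0.0621
```

```bash
python3 st.py; python3 pad.py w6
```

```text
t 7.2 chute xyz [-94.7   0.9  24.6] op 0.062075900940373484 F chute [ 0.1   1.45 10.99] M [-0.21 -0.01 -0.01]
tool axes in chute
 [[-0.001 -1.    -0.   ]
 [-1.     0.001 -0.001]
 [ 0.001  0.    -1.   ]] q [-0.43  0.34  1.64 -0.    1.16 -0.35]
pad slope ang 0.399 gate 0.849 z0 43.7 23901
plate top x [-92.9 -83.7 -61. ] z 53.5
```

View pics/w6.png

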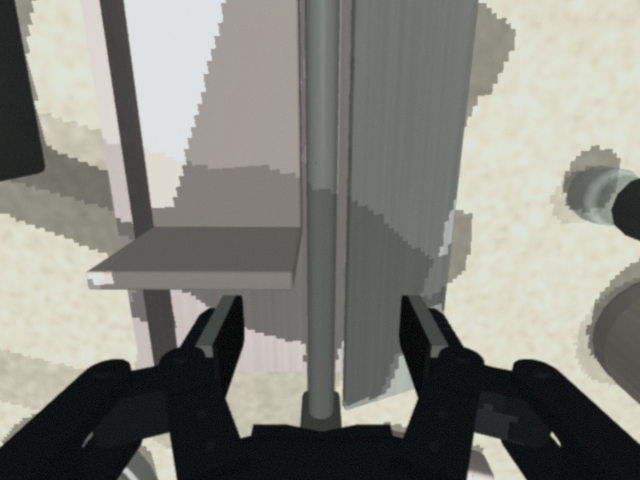

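The gate is on its hard stop: measured 0.849, with the force jumping to 11 N. Pushing now, with the pad finger sliding along.

Request:
servo_tool([
  [0,-3,0,0,0,0,0.73],
  [0,-3,0,0,0,0,0.73],
  [0,-3,0,0,0,0,0.73],
  [0,-3,0,0,0,0,0.73],
  [0,-3,0,0,0,0,0.73],
  [0,-3,0,0,0,0,0.73],
  [0,-3,0,0,0,0,0.73],
  [0,-3,0,0,0,0,0.73],
])

```text
time_s: 8.05
ee_pos: [0.5721, -0.1528, 0.0246]
tcp_rot: [0.001, 0.999, -0.039, 0.001]
ft_force: [2.1, -7.9, 7.2]
opening: 0.0625
```

```bash
python3 st.py; python3 pad.py w7
```

```text
t 8.05 chute xyz [-71.3   0.5  24.6] op 0.06252650841511564 F chute [-7.67 -2.73  7.19] M [-0.8   1.04 -0.08]
tool axes in chute
 [[-0.001 -1.    -0.002]
 [-1.     0.001 -0.001]
 [ 0.001  0.002 -1.   ]] q [-0.39  0.34  1.65 -0.    1.16 -0.31]
pad slope ang 0.399 gate 0.849 z0 43.7 23819
plate top x [-68.8 -54.7 -54.1] z 55.4
```

View pics/w7.png

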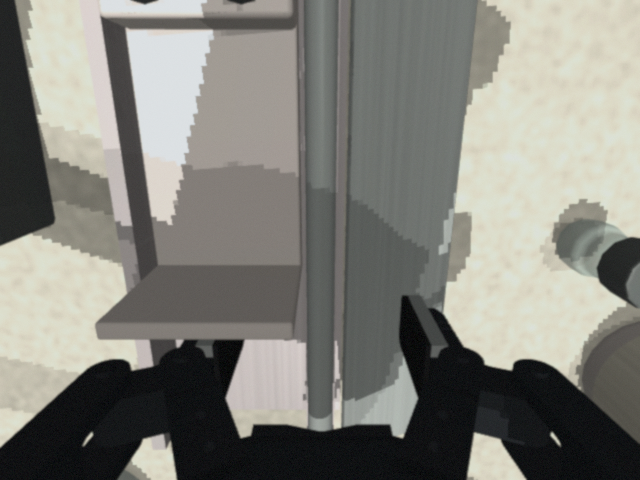

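Request:
servo_tool([
  [0,-4,0,0,0,0,0.73],
  [0,-4,0,0,0,0,0.73],
  [0,-4,0,0,0,0,0.73],
  [0,-4,0,0,0,0,0.73],
  [0,-4,0,0,0,0,0.73],
  [0,-4,0,0,0,0,0.73],
  [0,-4,0,0,0,0,0.73],
  [0,-4,0,0,0,0,0.73],
])

```text
time_s: 8.9
ee_pos: [0.5746, -0.1208, 0.0246]
tcp_rot: [0.001, 0.999, -0.039, 0.001]
ft_force: [3.5, -6.5, 7.0]
opening: 0.0625
```

```bash
python3 st.py; python3 pad.py w8
```

```text
t 8.9 chute xyz [-39.3   0.4  24.6] op 0.06250979396336524 F chute [-6.23 -3.96  7.  ] M [-0.85  1.12 -0.1 ]
tool axes in chute
 [[-0.001 -1.    -0.002]
 [-1.     0.001 -0.002]
 [ 0.002  0.002 -1.   ]] q [-0.34  0.33  1.66 -0.    1.15 -0.26]
pad slope ang 0.399 gate 0.849 z0 43.8 23853
plate top x [-36.7 -22.7 -22. ] z 55.4
```

View pics/w8.png

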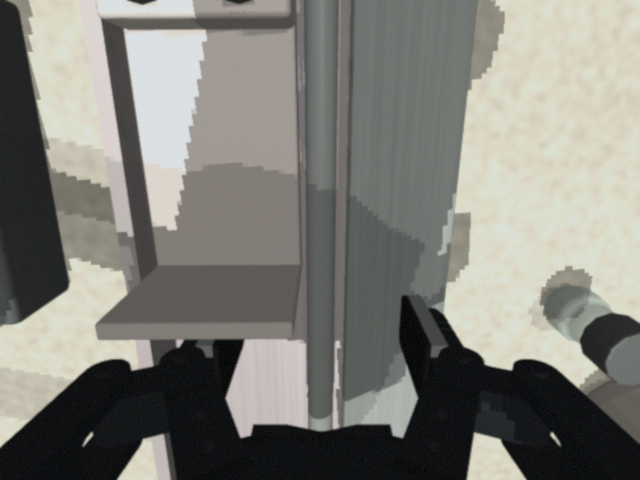

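Steady: the gate stays at 0.849, with a pushing force of about 6 N. 98 mm to go.

Request:
servo_tool([
  [0,-4,0,0,0,0,0.73],
  [0,-4,0,0,0,0,0.73],
  [0,-4,0,0,0,0,0.73],
  [0,-4,0,0,0,0,0.73],
  [0,-4,0,0,0,0,0.73],
  [0,-4,0,0,0,0,0.73],
  [0,-4,0,0,0,0,0.73],
  [0,-4,0,0,0,0,0.73],
])

```text
time_s: 9.75
ee_pos: [0.5771, -0.0889, 0.0246]
tcp_rot: [0.001, 0.999, -0.039, 0.001]
ft_force: [2.7, -7.2, 7.6]
opening: 0.0624
```

Request:
servo_tool([
  [0,-4,0,0,0,0,0.73],
  [0,-4,0,0,0,0,0.73],
  [0,-4,0,0,0,0,0.73],
  [0,-4,0,0,0,0,0.73],
  [0,-4,0,0,0,0,0.73],
  [0,-4,0,0,0,0,0.73],
  [0,-4,0,0,0,0,0.73],
  [0,-4,0,0,0,0,0.73],
])

```text
time_s: 10.55
ee_pos: [0.5796, -0.0571, 0.0246]
tcp_rot: [0.001, 0.999, -0.039, 0.001]
ft_force: [2.8, -7.9, 8.4]
opening: 0.0625
```

```bash
python3 st.py; python3 pad.py w9; python3 - <<'E'
from plant import manip
import cv2
f=manip.grab_frame("side"); cv2.imwrite("pics/side9.png",cv2.resize(f["image"][150:350,260:500],None,fx=3,fy=3)[:,:,::-1])
E
```

```text
t 10.55 chute xyz [24.7  0.2 24.6] op 0.06246666547216587 F chute [-7.62 -3.35  8.43] M [-0.88  1.17 -0.19]
tool axes in chute
 [[-0.001 -1.    -0.002]
 [-1.     0.001 -0.002]
 [ 0.002  0.002 -1.   ]] q [-0.23  0.32  1.67 -0.    1.15 -0.15]
pad slope ang 0.401 gate 0.851 z0 43.9 14320
plate top x [27.2 41.3 41.9] z 55.5
```

View pics/w9.png

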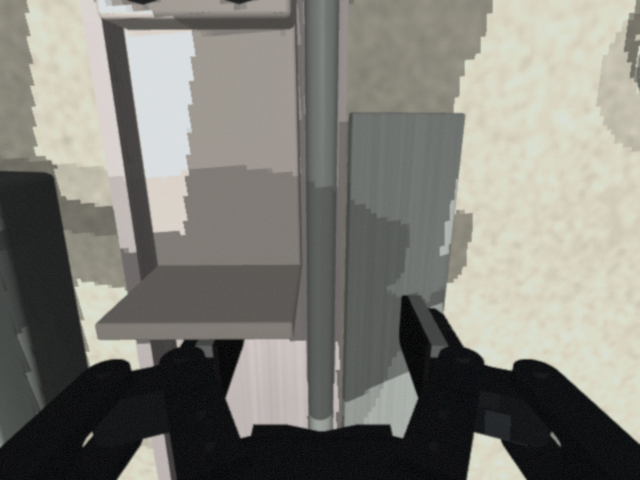

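View pics/side9.png

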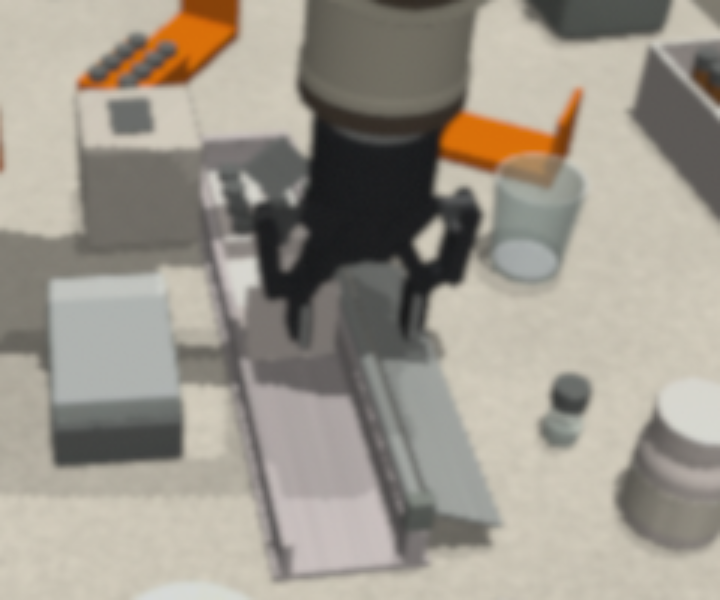

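Request:
servo_tool([
  [0,-4,0,0,0,0,0.73],
  [0,-4,0,0,0,0,0.73],
  [0,-4,0,0,0,0,0.73],
  [0,-4,0,0,0,0,0.73],
  [0,-4,0,0,0,0,0.73],
  [0,-4,0,0,0,0,0.73],
  [0,-3,0,0,0,0,0.73],
  [0,-2,0,0,0,0,0.73],
])

```text
time_s: 11.45
ee_pos: [0.5819, -0.0281, 0.0246]
tcp_rot: [0.001, 0.999, -0.039, 0.001]
ft_force: [2.7, -8.3, 8.3]
opening: 0.0626
```

Request:
servo_tool([
  [0,-1,0,0,0,0,0.73],
  [0,-1,0,0,0,0,0.73],
  [0,-1,0,0,0,0,0.73],
  [0,0,0,0,0,0,0.73],
])

```text
time_s: 11.85
ee_pos: [0.5821, -0.0251, 0.0246]
tcp_rot: [0.001, 0.999, -0.039, 0.001]
ft_force: [4.6, -5.9, 8.6]
opening: 0.0625
```

```bash
python3 st.py; python3 pad.py w10
```

```text
t 11.85 chute xyz [56.7  0.2 24.6] op 0.0624509458210799 F chute [-5.57 -5.01  8.61] M [-0.85  0.97 -0.16]
tool axes in chute
 [[-0.001 -1.    -0.001]
 [-1.     0.001 -0.002]
 [ 0.002  0.001 -1.   ]] q [-0.17  0.32  1.67 -0.    1.15 -0.1 ]
pad slope ang 0.401 gate 0.851 z0 43.9 5784
plate top x [59.1 73.3 73.9] z 55.5
```

Request:
servo_tool([
  [0,-1,0,0,0,0,0.73],
  [0,-1,0,0,0,0,0.73],
  [0,0,0,0,0,0,0.73],
  [0,0,0,0,0,0,0.73],
])

```text
time_s: 12.3
ee_pos: [0.5822, -0.0231, 0.0246]
tcp_rot: [0.001, 0.999, -0.039, 0.001]
ft_force: [3.9, -5.0, 8.1]
opening: 0.0623
```

Request:
servo_tool([
  [0,-0.5,0,0,0,0,0.73],
  [0,-0.5,0,0,0,0,0.73],
  [0,0,0,0,0,0,0.73],
  [0,0,0,0,0,0,0.73],
])

```text
time_s: 12.7
ee_pos: [0.5823, -0.0222, 0.0246]
tcp_rot: [0.001, 0.999, -0.039, 0.001]
ft_force: [2.9, -7.2, 7.9]
opening: 0.0621
```

```bash
python3 st.py; python3 pad.py w11
```

```text
t 12.7 chute xyz [59.6  0.2 24.6] op 0.062096708362785295 F chute [-6.93 -3.48  7.89] M [-0.92  1.07 -0.2 ]
tool axes in chute
 [[-0.001 -1.    -0.001]
 [-1.     0.001 -0.002]
 [ 0.002  0.001 -1.   ]] q [-0.17  0.32  1.67 -0.    1.15 -0.09]
pad slope ang 0.401 gate 0.851 z0 43.9 5081
plate top x [62.  76.3 76.8] z 55.5
```

No force rise yet, so I'm continuing in small steps to the stop.

Request:
servo_tool([
  [0,-0.5,0,0,0,0,0.73],
  [0,-0.5,0,0,0,0,0.73],
  [0,0,0,0,0,0,0.73],
  [0,0,0,0,0,0,0.73],
])

```text
time_s: 13.15
ee_pos: [0.5824, -0.0213, 0.0246]
tcp_rot: [0.001, 0.999, -0.039, 0.001]
ft_force: [2.9, -6.4, 8.2]
opening: 0.0621
```

Request:
servo_tool([
  [0,-0.5,0,0,0,0,0.73],
  [0,-0.5,0,0,0,0,0.73],
  [0,0,0,0,0,0,0.73],
  [0,0,0,0,0,0,0.73],
])

```text
time_s: 13.55
ee_pos: [0.5825, -0.0208, 0.0246]
tcp_rot: [0.001, 0.999, -0.039, 0.001]
ft_force: [2.6, -11.4, 8.6]
opening: 0.0623
```

```bash
python3 st.py; python3 pad.py w12
```

```text
t 13.55 chute xyz [61.1  0.2 24.6] op 0.06233882238555194 F chute [-11.13  -3.43   8.61] M [-0.76  1.76  0.06]
tool axes in chute
 [[-0.001 -1.    -0.002]
 [-1.     0.001 -0.002]
 [ 0.002  0.002 -1.   ]] q [-0.17  0.32  1.67 -0.    1.15 -0.09]
pad slope ang 0.401 gate 0.851 z0 44.0 4749
plate top x [63.5 77.7 78.3] z 55.5
```

View pics/w12.png

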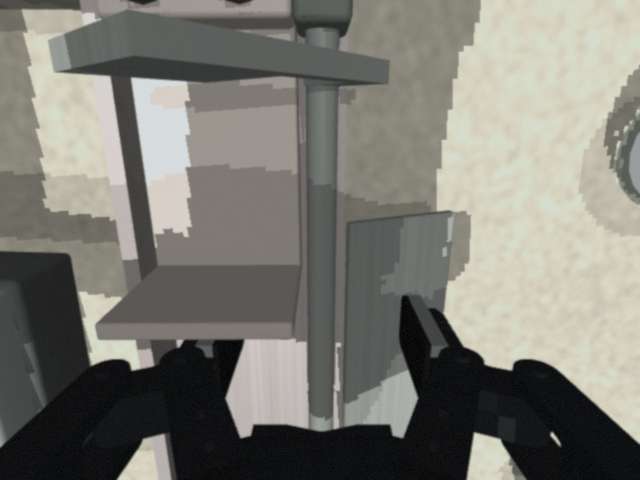

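Force rose to 11 N and motion stalled, so it has reached the stop. A bit more push should confirm it. The view also shows the rack's block is past the blade (its rear edge at row ~15, behind the raised arm).

Request:
servo_tool([
  [0,-0.5,0,0,0,0,0.73],
  [0,-0.5,0,0,0,0,0.73],
  [0,0,0,0,0,0,0.73],
  [0,0,0,0,0,0,0.73],
])

```text
time_s: 14.0
ee_pos: [0.5824, -0.0207, 0.0247]
tcp_rot: [0.002, 0.999, -0.038, 0.001]
ft_force: [0.7, -20.7, 8.7]
opening: 0.0623
```

```bash
python3 st.py; python3 pad.py w13; python3 - <<'E'
from plant import manip
import cv2
from h import *; p=np.load('/tmp/p.npy')
for n in("top","side"):
    f=manip.grab_frame(n); a=(170,220) if n=="top" else (170,270)
    cv2.imwrite(f"pics/{n}13.png",cv2.resize(f["image"][a[0]:a[0]+110,a[1]:a[1]+180],None,fx=4,fy=4)[:,:,::-1])
E
```

```text
t 14.0 chute xyz [61.2  0.2 24.7] op 0.062257962699207935 F chute [-20.54  -2.3    8.67] M [-0.62  3.    0.51]
tool axes in chute
 [[-0.001 -1.    -0.004]
 [-1.     0.001 -0.002]
 [ 0.002  0.004 -1.   ]] q [-0.17  0.32  1.67 -0.    1.15 -0.09]
pad slope ang 0.401 gate 0.851 z0 44.0 4731
plate top x [63.9 77.7 78.3] z 55.5
```

View pics/side13.png

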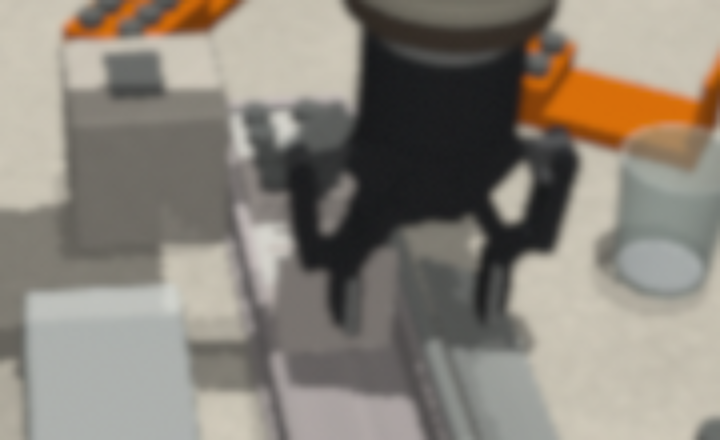

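View pics/top13.png

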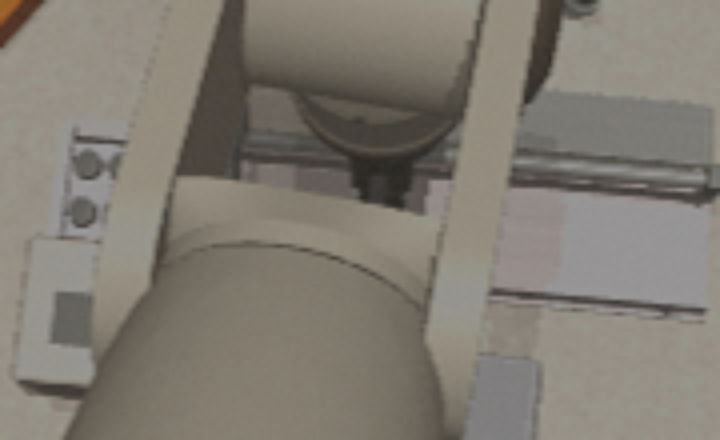

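The rack is home: 20 N with no further motion, and the front caps sit at the stop in the top view (~(85,190) in the crop). Next I back off slightly with the pad still held, then raise gently so the gate closes.

Request:
servo_tool([
  [0,2,0,0,0,0,0.73],
  [0,2,0,0,0,0,0.73],
  [0,2,0,0,0,0,0.73],
  [0,0,0,0,0,0,0.73],
])

```text
time_s: 14.55
ee_pos: [0.5821, -0.0242, 0.0246]
tcp_rot: [-0.0, 0.999, -0.038, 0.001]
ft_force: [4.4, 2.9, 7.5]
opening: 0.0625
```

```bash
python3 st.py; python3 pad.py w14
```

```text
t 14.55 chute xyz [57.6  0.3 24.6] op 0.06247666515714955 F chute [ 3.23 -4.21  7.53] M [-0.89 -0.56  0.09]
tool axes in chute
 [[-0.001 -1.     0.   ]
 [-1.     0.001 -0.002]
 [ 0.002 -0.    -1.   ]] q [-0.17  0.32  1.67  0.    1.15 -0.1 ]
pad slope ang 0.401 gate 0.851 z0 43.9 5571
plate top x [59.9 77.6 78.2] z 55.2
```

Request:
servo_tool([
  [0,0,-4,0,0,0,0.73],
  [0,0,-4,0,0,0,0.73],
  [0,0,-4,0,0,0,0.73],
  [0,0,-4,0,0,0,0.73],
  [0,0,-4,0,0,0,0.73],
  [0,0,-4,0,0,0,0.73],
  [0,0,-4,0,0,0,0.73],
  [0,0,-4,0,0,0,0.73],
])

```text
time_s: 15.4
ee_pos: [0.5812, -0.0242, 0.0559]
tcp_rot: [-0.0, 0.999, -0.038, -0.0]
ft_force: [-1.5, 0.0, 0.7]
opening: 0.0622
```

Request:
servo_tool([
  [0,0,-6,0,0,0,0.73],
  [0,0,-10,0,0,0,0.73],
  [0,0,-20,0,0,0,0.73],
  [0,0,-30,0,0,0,0.73],
  [0,0,-30,0,0,0,0.73],
  [0,0,-30,0,0,0,0.73],
  [0,0,-30,0,0,0,0.73],
  [0,0,0,0,0,0,0.73],
])

```text
time_s: 16.2
ee_pos: [0.5828, -0.0245, 0.2168]
tcp_rot: [0.0, 0.999, -0.038, 0.003]
ft_force: [0.1, -1.0, -0.3]
opening: 0.0621
```

```bash
python3 st.py; python3 pad.py w15
```

```text
t 16.2 chute xyz [ 57.4  -0.4 216.8] op 0.06205385911133294 F chute [-1.02 -0.21 -0.31] M [-0.01  0.04  0.02]
tool axes in chute
 [[-0.001 -1.    -0.001]
 [-1.     0.001 -0.007]
 [ 0.007  0.001 -1.   ]] q [-0.17  0.17  1.45 -0.    1.52 -0.1 ]
pad slope ang -0.453 gate -0.003 z0 43.5 1553
plate top x [72.4 76.3 77.9] z 64.0
blade/arm z [44. 64.] x 148.6
```

View pics/w15.png

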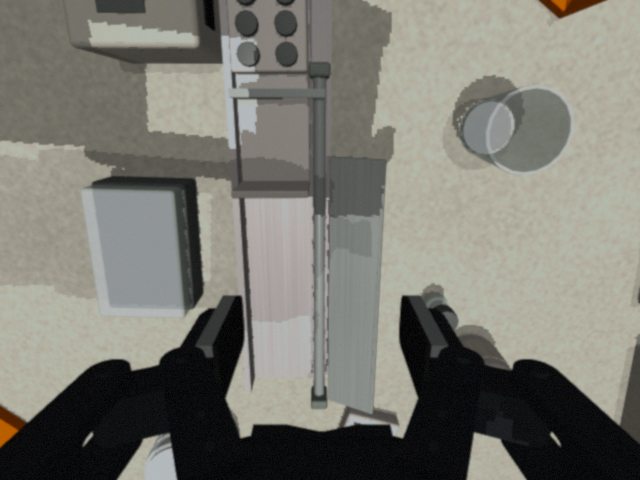

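The gate is shut (-0.003) behind the block, and the plate hasn't moved. Moving clear for a last look.

Request:
servo_tool([
  [0,30,-15,0,0,0,0.73],
  [0,40,-15,0,0,0,0.73],
  [0,40,-15,0,0,0,0.73],
  [0,40,0,0,0,0,0.73],
  [0,40,0,0,0,0,0.73],
  [0,40,0,0,0,0,0.73],
  [0,30,0,0,0,0,0.73],
  [0,0,0,0,0,0,0.73],
])

```text
time_s: 17.05
ee_pos: [0.5605, -0.2869, 0.2552]
tcp_rot: [-0.0, 0.999, -0.04, -0.001]
ft_force: [0.6, 0.7, -0.1]
opening: 0.0623
```

```bash
python3 - <<'E'
from plant import manip
import cv2
from h import *; p=np.load('/tmp/p.npy')
f0=np.load('/tmp/top0.npz');ims=[]
for n in("top","side"):
    f=manip.grab_frame(n); a=(170,220) if n=="top" else (110,260)
    h=110 if n=="top" else 150
    cv2.imwrite(f"pics/{n}16.png",cv2.resize(f["image"][a[0]:a[0]+h,a[1]:a[1]+200],None,fx=4,fy=4)[:,:,::-1])
    C=cloud(f).reshape(-1,3);C=C[np.isfinite(C).all(1)];d=C-[p[0],p[1],0];c,s=np.cos(p[2]),np.sin(p[2])
    x,y,z=1000*np.c_[c*d[:,0]+s*d[:,1],-s*d[:,0]+c*d[:,1],d[:,2]].T
    for nm,m in(('plate',(y>12)&(y<64)&(z>48)&(z<75)&(x>20)&(x<120)),('block',(y>12)&(y<64)&(z>28)&(z<48)&(x>155)&(x<249))):
        if m.sum()>20: print(n,nm,m.sum(),np.percentile(x[m],[2,50,98]).round(1),np.median(z[m]).round(1))
    f1=f if n=="top" else None
    if n=="top": cv2.imwrite("pics/top16full.png",f["image"][:,:,::-1])
print(manip.observe()['ft_force'].round(1))
E
```

```text
top plate 64 [71.5 74.  77.3] 65.1
top block 707 [166.1 206.8 246.4] 38.2
side plate 219 [70.5 72.7 78.2] 58.9
side block 406 [165.9 213.5 246.2] 41.0
[-0.5  1.   1.2]
```

View pics/side16.png

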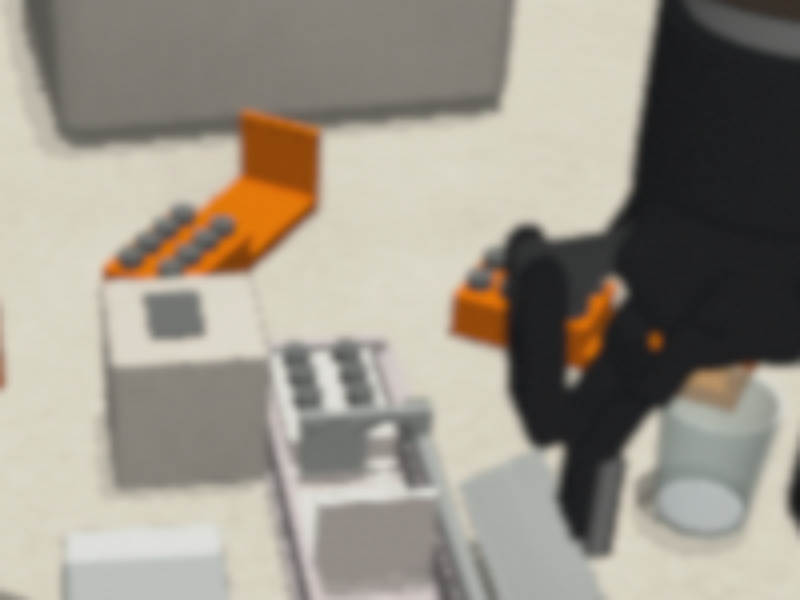

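View pics/top16full.png

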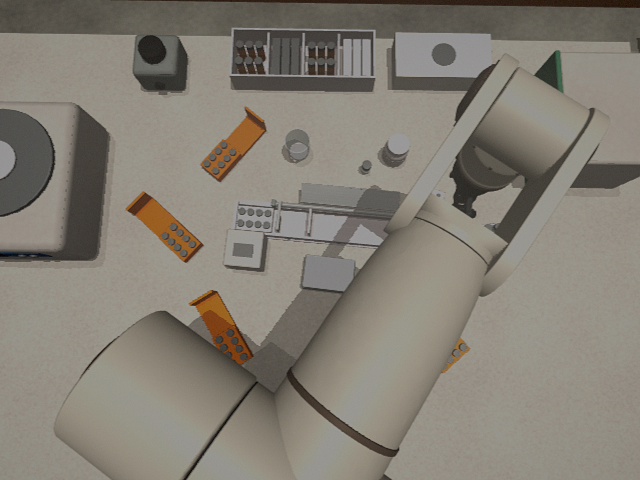

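The rack is at the stop (plate x ≈ 70.5, caps at (255,218)), the gate is shut behind the block, and the visible bystanders are where they started. Handing in.

```bash
python3 -c "
from plant import manip
print(manip.finish_job())"
```

```text
the job is handed in; nothing more can be done
None
```

The rack is home against the end stop and the gate is shut behind the vials. I handed the job in at about 17 s of the 54 s allowed.

One fingertip pressed the pad down to the gate's hard stop (measured 0.85 rad). The other finger pushed the rack about 138 mm from behind while the pad was held. The gate read 0.85 at every check during the push. At the end the push force rose to 20 N and the rack stopped moving. I backed off with the pad still held, then lifted slowly so the gate closed, and moved clear.

**Last checks:**
- **Gate:** the angle read -0.003, which is shut.
- **Rack:** the push plate's rear face was at x ≈ 70.5–71.5 mm, against 70 expected, and it did not move when I let go. The 1 mm difference is within the camera calibration.
- **Force on the tool:** about zero.
- **Other objects:** the ones visible in the last top view are where they started. The arm hid the timer, the dishes and the tube stand there. I did not compare them with their starting places.

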